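# Pack the small box and click the case shut

## Task

The smallest card box near the robot stands on end and is too tall for the open grey case like that. Lay it down flat on one of its two broad sides on the bench and let go of it, then take it up again and lay it flat in the case. Then swing the lid shut and press its free edge down past the spring catch until it clicks; leave everything else on the bench where it is.

Things in the scene. Friction and masses are not known exactly. Their poses are not given: they have to be found in the camera images.
- small_box: The small blue card box to pack: rigid, 72 x 51 x 35 mm along its own x, y, z, about 0.12 kg. Origin: centre of one broad (72 x 51) side; z points through the 35 mm to the other. At the start it stands on end on the bench, x straight up, 72 mm tall on 51 mm (y) by 35 mm (z). Leant over about 26 degrees along its z it topples onto a broad side; either may be underneath.
- box_centre (a point): The middle of the small box (17.5 mm along its z from its origin); axes as the box.
- case: Fixed grey case, open on top, outside 122 (x) x 142 (y) x 45 mm tall; walls and floor 5 mm, so inside 112 x 132 mm, 40 mm deep. Origin: centre of its underside, on the bench. Its -x side, the front, faces roughly to the robot and bears the steel spring catch in the middle, standing out 20 mm and 38 mm high; the lid's hinge runs along its +x top rim.
- case_floor (a point): Centre of the case's inner floor, 5 mm above the bench; axes as the case.
- hinge_line (a point): Middle of the lid's hinge line, on the top of the case's rear (+x) wall, 45 mm above the bench; axes as the case (the hinge turns about its y).
- lid (a joint): Lid angle, rad: 0 shut on the rim, grows as it opens (pi/2 upright; 1.85 to 2.15 at the start, leaning back away from the robot; at most 2.3). Stiff hinge: it stays at any angle, 1 to 2 N at the free edge move it. At about 0.09 its nose meets the catch; then about 12 to 18 N down at the free edge are needed, and past about 0.04 the catch snaps over and holds it.
- lid_edge (a point): Point to press: on the lid's outer (shut: upper) face, mid-width, 122 mm from the hinge line, beside three ribs; shut, it is 53 mm above the bench. The lid is a grey plate 128 x 142 x 8 mm, its free edge 6 mm beyond; a steel nose tab 36 mm wide hangs 23 mm below the inner face there. Axes: z out of the outer face, -x from hinge to free edge.
- catch (a joint): How far the spring catch is pushed out to the front, m: 0 at rest, up to 0.004 as the lid's nose passes, springs back to about 0 when the lid has clicked.
- large_box: Bystander: the larger red card box lying flat, 102 x 64 x 45 mm, origin under its centre.
- egg_cup: Bystander: white egg cup, 49 mm across, 62 mm tall, origin under its centre.
- tape: Bystander: roll of tan tape lying flat, 103 mm across, 25 mm high, origin under its centre.
- mill: Bystander: glass salt mill with a grey cap, 44 mm across, 90 mm tall, origin under its centre.
Things that resemble listed ones, but are neither listed nor needed, are in the scene too. Several things have the shape of the case; the one meant has the colours described above.

How it is judged:
By the outcome, as a careful person would: the job done as asked, in the order asked, and still so for the second after the job is handed in, with the robot touching nothing.
It also fails if it takes over 72 s, if anything falls off the work surface, if the arm or the gripper's body presses on something with over 40 N, if the wrist force passes 120 N, or if a joint passes its speed limit or range.

## Robot

A 6-joint arm with a two-finger parallel gripper is mounted at the origin on a cart in front of the work surface, level with it; the furniture and walls round the work are solid. World frame = base frame: x ahead of the robot, y to its left, z up, the work surface at z = 0. Lengths are in m, angles in rad, forces in N, time in s.
With the tool pointing down it reaches from about 0.35 to 0.875 m from the base axis. Payload 4.2 kg.
Tool frame: the origin (TCP) lies midway between the tips of the shut fingers; the grasp point (between the pads) lies 19 mm behind it; z points along the fingers, y is the line along which they close (so a half turn about z gives the same grasp; the last joint's range is limited). The gripper opens to 85 mm and grips with 20 to 120 N. Pads are 22 mm wide; open, the fingers measure 114 mm over their backs; the gripper's body (76 mm by 85 mm) begins 54 mm behind the grasp point. The pads swing forward as they close: fully open they stand 13 mm farther back than shut.
Start: joints at [1.385, 0.385, 0.008, 0, -1.194, -0.259], TCP at [0.269, 0.564, 0.231] pointing down, gripper open.
Joint ranges: [-3.14, 3.14], [-1.21, 2.06], [-1.07, 1.41], [-3.16, 2.05], [-2.99, -0.16], [-3.1, 3.1]. Speed limits (rad/s): [2.79, 2.79, 3.14, 3.14, 3.14, 3.14].

## Interface

Orientations are given as a unit quaternion [x, y, z, w].
In Python, from bench import sensors, capture, finish_job, look_for, regions_of gives the robot as it stands.
- The arm moves only by the tool jog_arm, never from a script. Its argument "deltas" is a list of rows, each a list of 6 numbers: the shift along the tool's x, y, z in cm, then the turn, a rotation vector about the tool's x, y, z in rad. A call has 1 to 20 rows; each row is the pose to reach, as a shift and turn from the pose commanded when the call began, along the tool's axes at that moment; what a row does not reach only later rows make up. A row lasts 1/12 s, in which the tool goes at most 41.7 mm and 7.16 degrees, less where a joint would pass 70% of its speed; a pose out of reach is approached as far as the arm can. A call with a gripper value outside its range is refused whole. "gripper" is the gripper command: -1 is fully open, 1 is shut, values between are in proportion, set as the call begins (left out, the last holds). The fingers move at their own pace and stop on an object; "squeeze" is the grip in N (left out, the last holds). Time passes only in rows, so rows that repeat a pose let the fingers close. It gives the time, the measured TCP pose, the force, the opening and the grip force at its end, in the units of the state.
- sensors.get_obs(): the state, without advancing time (a new reading comes with each control period).
- capture(name): name is "scene" or "top"; returns a dict with "image" (420x560x3 uint8, red, green, blue), "intrinsics" (3x3 intrinsics, pixels), "rvec" (rotation vector, rad) and "tvec" (3), from world to camera coordinates, as OpenCV has them. Camera axes: x right, y down, z forward; pixel columns grow to the right and rows downward; lengths in m; the calibration is good to about 2 mm. A picture is of the moment at which its call begins. There is no depth.
- finish_job(): hands the job in; it is judged then, once.
Trained networks look in the newest picture that a camera, given by its name, has taken for a name from the list of things; names that differ only in an ending like _2 or _b are one class to them, and where a whole thing is asked for, a point or a joint stands for the part that bears it (a point fixed in the world has none). Each returns a list of dicts, best first, with "conf" (0 to 1); they miss things now and then, are a little off and sometimes report something else, mostly with a low value. They report only what shows in the picture. A call takes as long as a camera call. They do not tell look-alikes from the thing itself.
- look_for(query, camera): "point" ([x, y, z] in m, in world coordinates, good to about 4 mm: the middle of the surface that is visible of it).
- regions_of(query, camera): "pixels" (420x560 bool, what is visible of it).
The state is a dict: "time": time; "joint_pos": joint angles; "joint_vel": joint speeds; "joint_efforts": joint torques, N m; "ee_pos": TCP position; "eef_rot": TCP orientation; "wrist_force": force on the tool from outside, world axes, zero at the start; "ft_torque": the same for the moment, N m; "opening": opening from 0.0 (shut) to 1.0 (fully open); "gripper_force": force on a finger pad.
Only numpy, scipy, OpenCV 4.12 (cv2) and the standard library are available. Lean on these libraries where they do the work, as an engineer would, in place of code of your own. Each camera call takes 0.05 s, during which the arm holds its last target. There are 200 camera calls.

## Working session

There is one attempt and no reset: what is moved stays moved. The work goes in short steps, Python scripts to look and compute and a tool call to move; the robot and the scene stay as the last step left them, time stands still between calls to the robot, and variables do not carry over. Pictures are saved under pics/ and viewed, at most 10 in all, crops included, and the job is handed in when it is done.

Besides the shell and the picture viewer there is one more tool, called after ">>>" by a JSON object that holds its "op" and its "data", one argument or row to a line. jog_arm: Moves the arm, as the interface text tells. Its arguments: {"type":"object","properties":{"deltas":{"type":"array","items":{"type":"array","items":{"type":"number"}}},"gripper":{"type":"number"},"squeeze":{"type":"number"}},"required":["deltas"]}

```bash
mkdir -p pics; ls; python3 - <<'E'
from bench import *
import cv2,numpy as np
for c in ("scene","top"):
    d=capture(c); cv2.imwrite(f"pics/{c}0.png",d["image"][:,:,::-1])
    print(c,d["intrinsics"].tolist(),d["rvec"],d["tvec"])
    for q in ("small_box","case","lid","lid_edge","hinge_line","case_floor","catch","large_box","egg_cup","tape","mill"):
        print(q,[(np.round(r["point"],3).tolist(),round(float(r["conf"]),2)) for r in look_for(q,c)])
o=sensors.get_obs(); print({k:np.round(v,3).tolist() for k,v in o.items()})
E
```

```text
pics
scene [[423.60319802653305, 0.0, 279.7617524089736], [0.0, 423.60319802653305, 211.04300850237982], [0.0, 0.0, 1.0]] [ 2.2570707  -0.87842507  0.33508652] [-0.45856233  0.29276508  0.98847774]
small_box [([0.422, 0.316, 0.061], 0.66), ([0.496, 0.189, 0.041], 0.18)]
case [([0.727, -0.267, 0.056], 0.85)]
lid [([0.6, -0.144, 0.105], 0.89), ([0.746, -0.255, 0.051], 0.8)]
lid_edge [([0.602, -0.145, 0.109], 0.98), ([0.74, -0.257, 0.049], 0.98)]
hinge_line [([0.563, -0.14, 0.043], 0.85), ([0.731, -0.27, 0.05], 0.75)]
case_floor [([0.564, -0.136, 0.04], 0.88), ([0.729, -0.263, 0.052], 0.56), ([0.494, 0.186, 0.042], 0.23)]
catch [([0.43, -0.138, 0.034], 0.58)]
large_box [([0.564, 0.271, 0.051], 0.74)]
egg_cup [([0.496, 0.188, 0.043], 0.56)]
tape [([0.421, -0.469, 0.02], 0.71)]
mill [([0.531, -0.407, 0.058], 0.87)]
top [[486.7864368683694, 0.0, 270.09472077506797], [0.0, 486.7864368683694, 205.6830312230654], [0.0, 0.0, 1.0]] [ 2.17257573 -2.13983465  0.17029522] [-0.07423785  0.58570315  1.43831935]
small_box [([0.424, 0.328, 0.074], 0.52)]
case [([0.552, -0.142, 0.033], 0.75), ([0.748, 
[... 306 characters left out ...]
.54)]
catch [([0.435, -0.136, 0.039], 0.45)]
large_box [([0.423, -0.464, 0.025], 0.7), ([0.572, 0.277, 0.044], 0.69)]
egg_cup [([0.498, 0.189, 0.04], 0.6)]
tape [([0.501, 0.189, 0.043], 0.75), ([0.425, -0.465, 0.025], 0.73), ([0.603, -0.139, 0.113], 0.55)]
mill [([0.541, -0.394, 0.079], 0.72), ([0.551, -0.141, 0.031], 0.65)]
{'time': 1.2, 'joint_pos': [1.385, 0.385, 0.008, 0.0, -1.194, -0.259], 'joint_vel': [0.001, 0.001, -0.0, 0.0, -0.0, -0.003], 'joint_efforts': [-0.0, -39.21, 18.861, 4.191, -0.0, 0.0], 'ee_pos': [0.269, 0.564, 0.231], 'eef_rot': [0.975, -0.221, 0.0, -0.0], 'wrist_force': [-0.539, -0.639, 0.125], 'ft_torque': [-0.018, 0.042, -0.071], 'gripper_force': 0.0, 'opening': 1.002}
```

View pics/scene0.png

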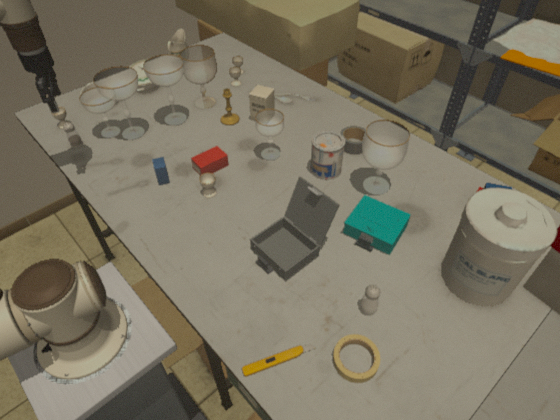

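View pics/top0.png

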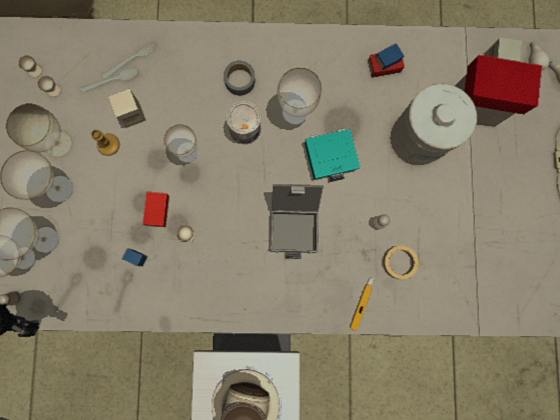

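The scene picture shows the blue box at (160,170), with the red box and egg cup close to it, and the grey case at (290,245) with its lid open. In the top picture they are at (134,257) and (295,232). Next I fit the poses.

```bash
cat > h.py <<'E'
from bench import *
import cv2,numpy as np
from scipy.optimize import minimize
def proj(d,P):
    return cv2.projectPoints(np.array(P,float).reshape(-1,3),d["rvec"],d["tvec"],d["intrinsics"],None)[0].reshape(-1,2)
def onplane(d,uv,z):
    R=cv2.Rodrigues(d["rvec"])[0];c=-R.T@np.ravel(d["tvec"]);r=R.T@np.linalg.inv(d["intrinsics"])@np.array([*uv,1.])
    return c+r*(z-c[2])/r[2]
def boxc(x,y,yaw,dims):
    c,s=np.cos(yaw),np.sin(yaw)
    return [[x+c*a*dims[0]/2-s*b*dims[1]/2,y+s*a*dims[0]/2+c*b*dims[1]/2,z] for a in(-1,1) for b in(-1,1) for z in(0,dims[2])]
def bluemask(d,u0,v0,r=25):
    hsv=cv2.cvtColor(d["image"],cv2.COLOR_RGB2HSV); m=(cv2.inRange(hsv,(100,90,20),(125,255,255))>0)
    w=np.zeros_like(m); w[int(v0)-r:int(v0)+r,int(u0)-r:int(u0)+r]=1
    return m&w
def fitbox(views,x,y,dims):
    """views: list of (capture, mask); soft-IoU fit"""
    def cost(p):
        t=0
        for d,m in views:
            h=cv2.convexHull(proj(d,boxc(p[0],p[1],p[2],dims)).astype(np.float32))
            q=np.zeros(m.shape,np.uint8);cv2.fillConvexPoly(q,np.round(h*256).astype(np.int32),255,cv2.LINE_AA,8)
            q=q/255.; t+=np.abs(q-m).sum()
        return t
    best=min((minimize(cost,[x,y,a],method="Nelder-Mead",options=dict(initial_simplex=[[x,y,a],[x+.01,y,a],[x,y+.01,a],[x,y,a+.3]],xatol=1e-4,fatol=.1)) for a in np.arange(0,np.pi,np.pi/8)),key=lambda r:r.fun)
    return best.x,best.fun,[m.sum() for _,m in views]
E
python3 - <<'E'
from h import *
s,t=capture("scene"),capture("top")
print(np.linalg.norm(cv2.Rodrigues(s["rvec"])[0].T@s["tvec"]))
v=[(s,bluemask(s,160,170)),(t,bluemask(t,134,257))]
print(fitbox(v,.424,.325,(.051,.035,.072)));print(fitbox(v[1:],.424,.325,(.051,.035,.072)))
a=cv2.resize(t["image"][170:270,250:340],None,fx=6,fy=6,interpolation=cv2.INTER_CUBIC)[:,:,::-1]
cv2.imwrite("pics/c_top.png",a)
a=cv2.resize(s["image"][170:290,240:350],None,fx=5,fy=5,interpolation=cv2.INTER_CUBIC)[:,:,::-1]
cv2.imwrite("pics/c_sc.png",a)
E
```

```text
1.1283080473024623
(array([0.42743985, 0.33983204, 1.21064385]), np.float64(460.07450980392156), [np.int64(38), np.int64(235)])
(array([0.42520947, 0.33619655, 1.37278155]), np.float64(101.23921568627452), [np.int64(235)])
```

View pics/c_top.png

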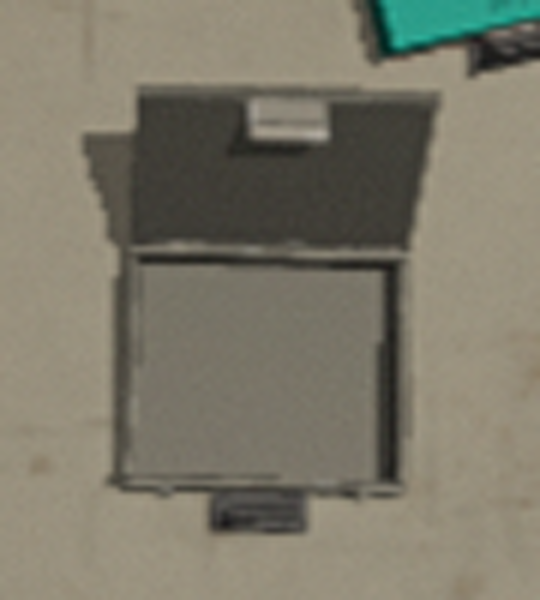

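View pics/c_sc.png

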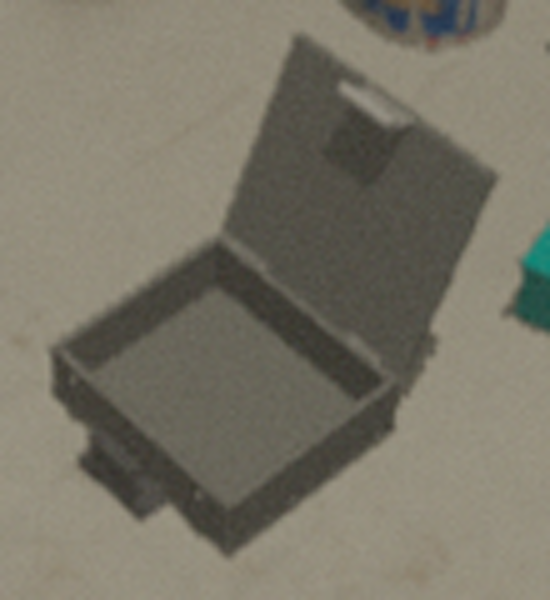

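The crops show the case rim corners clearly. In the top crop they are at (118,488), (402,492), (408,250) and (130,247); in the scene crop at (52,345), (230,515), (398,380) and (222,238). I'll fit the case to these corners and improve the mask for the box.

```bash
python3 - <<'E'
from h import *
from scipy.optimize import least_squares
s,t=capture("scene"),capture("top")
T=np.array([[118,488],[402,492],[408,250],[130,247]])/6.+[250,170]-.4
S=np.array([[52,345],[230,515],[398,380],[222,238]])/5.+[240,170]-.4
for uv in T: print(np.round(onplane(t,uv,.045),4),end=' ')
print()
for uv in S: print(np.round(onplane(s,uv,.045),4),end=' ')
def C(p):
    c,n=np.cos(p[2]),np.sin(p[2])
    return [[p[0]+c*a-n*b,p[1]+n*a+c*b,.045] for a,b in((-.061,.071),(-.061,-.071),(.061,-.071),(.061,.071))]
r=lambda p:np.r_[(proj(t,C(p))-T).ravel(),(proj(s,C(p))-S).ravel()]
q=least_squares(r,[.545,-.14,0],loss="soft_l1");print(q.x,np.round(r(q.x),1))
for i in (0,1):
  d,uv,c=((s,S,"scene"),(t,T,"top"))[i]
for c,d,(u,v) in(("scene",s,(160,170)),("top",t,(134,257))):
    R=regions_of("small_box",c); print(c,[(float(x["conf"]),int(x["pixels"].sum()),np.argwhere(x["pixels"]).mean(0)) for x in R])
V=[(s,regions_of("small_box","scene")[0]["pixels"]),(t,regions_of("small_box","top")[0]["pixels"])]
def m2(d,u,v,r=25):
    im=d["image"].astype(int); m=(im[...,2]>im[...,0]+12); w=np.zeros_like(m); w[v-r:v+r,u-r:u+r]=1
    return m&w
M=[(s,m2(s,160,170)),(t,m2(t,134,257))]
for W in (V,M): 
    for k in (W,W[:1],W[1:]): print(fitbox(k,.424,.325,(.051,.035,.072)))
out=[]
for d,m in M:
    a=d["image"].copy(); v,u=np.argwhere(m).mean(0).astype(int); out.append(cv2.resize(a[v-30:v+30,u-30:u+30],None,fx=6,fy=6,interpolation=cv2.INTER_CUBIC)[:,:,::-1]); print(u,v)
cv2.imwrite("pics/box.png",np.hstack(out))
E
```

```text
[ 0.4494 -0.0647  0.045 ] [ 0.4495 -0.2067  0.045 ] [ 0.5716 -0.2097  0.045 ] [ 0.5708 -0.0691  0.045 ] 
[ 0.4524 -0.0676  0.045 ] [ 0.448  -0.2113  0.045 ] [ 0.5706 -0.2087  0.045 ] [ 0.5707 -0.0728  0.045 ] [ 0.51067323 -0.13868611 -0.01166895] [ 0.8 -0.4  0.7  0.2  0.2  0.2 -0.2 -0.6 -0.7  0.2 -0.4 -0.7  0.5  0.3
 -0.6 -1.2]
scene [(0.68, 327, array([171.0764526 , 160.34250765]))]
top [(0.32, 805, array([208.70434783, 155.92670807]))]
(array([0.42436728, 0.33975966, 1.21237821]), np.float64(1215.2549019607843), [np.int64(327), np.int64(805)])
(array([0.42406382, 0.33854316, 1.19451725]), np.float64(62.364705882352936), [np.int64(327)])
(array([0.58777897, 0.27856461, 0.00782921]), np.float64(437.2196078431373), [np.int64(805)])
(array([0.4271725 , 0.34138065, 1.20974733]), np.float64(253.8862745098039), [np.int64(232), np.int64(248)])
(array([0.42869763, 0.34644221, 1.19411598]), np.float64(153.35294117647058), [np.int64(232)])
(array([0.42552457, 0.33853899, 1.34296098]), np.float64(91.63921568627453), [np.int64(248)])
159 168
133 257
```

View pics/box.png

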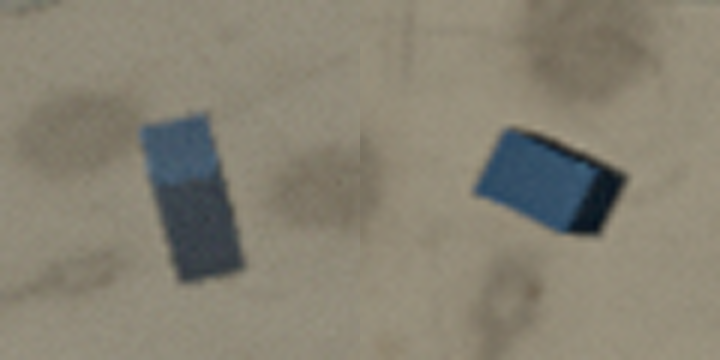

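The box is clear in both crops (159,168 in scene and 133,257 in top), with its top-face corners visible. I'll fit to those.

```bash
python3 - <<'E'
from h import *
from scipy.optimize import least_squares
s,t=capture("scene"),capture("top")
S=np.array([[141,128],[207,113],[219,172],[155,183],[180,283],[244,268]])/6.+[129,138]-.4
T=np.array([[150,128],[115,192],[210,232],[240,165],[268,178],[242,235]])/6.+[103,227]-.4
for d,U in((s,S),(t,T)): print([np.round(onplane(d,u,z)[:2],3).tolist() for u,z in zip(U,[.072]*4+[0]*2)])
def r(p):
    B=np.array(boxc(*p,(.051,.035,.072))); o=[]
    for d,U in((s,S),(t,T)):
        a,b=proj(d,B[1::2]),proj(d,B[0::2])
        for i,u in enumerate(U):
            Q=a if i<4 else b; o+=list(Q[np.argmin(np.linalg.norm(Q-u,axis=1))]-u)
    return np.array(o)
for y0 in (1.0,1.2,1.4):
    q=least_squares(r,[.426,.335,y0],loss="soft_l1");print(q.x,q.cost,np.round(r(q.x),1))
E
```

```text
[[0.419, 0.364], [0.451, 0.351], [0.43, 0.307], [0.402, 0.322], [0.401, 0.326], [0.432, 0.313]]
[[0.451, 0.35], [0.419, 0.366], [0.401, 0.319], [0.433, 0.306], [0.43, 0.309], [0.401, 0.321]]
[0.42574696 0.33663807 1.16025318] 3.8120495757873094 [-0.3 -0.6  0.1 -0.5  0.5 -0.1 -0.5  0.6  0.5  1.2  1.   1.2 -0.9 -0.4
 -0.4 -0.1 -0.5  0.4 -0.2  0.6  0.8 -0.6  0.1  0.4]
[0.42574696 0.33663807 1.16025318] 3.8120495757871926 [-0.3 -0.6  0.1 -0.5  0.5 -0.1 -0.5  0.6  0.5  1.2  1.   1.2 -0.9 -0.4
 -0.4 -0.1 -0.5  0.4 -0.2  0.6  0.8 -0.6  0.1  0.4]
[0.42574696 0.33663807 1.16025311] 3.8120495757905863 [-0.3 -0.6  0.1 -0.5  0.5 -0.1 -0.5  0.6  0.5  1.2  1.   1.2 -0.9 -0.4
 -0.4 -0.1 -0.5  0.4 -0.2  0.6  0.8 -0.6  0.1  0.4]
```

Fit results:
- **Box:** centre (0.4257, 0.3366), its 51 mm axis at 1.16 rad. The tool is already almost aligned with it.
- **Case:** centre (0.5107, −0.1387), yaw −0.012.

First I move above the box.

>>> {"op": "jog_arm", "data": {
  "deltas": [
    [4,2.3,1.7,0,0,-0.035],
    [8,4.6,3.4,0,0,-0.035],
    [12,6.9,5.1,0,0,-0.035],
    [16,9.2,6.8,0,0,-0.035],
    [20,11.5,8.4,0,0,-0.035],
    [22.5,13,9.5,0,0,-0.035],
    [23.9,13.8,10.1,0,0,-0.035],
    [23.9,13.8,10.1,0,0,-0.035],
    [23.9,13.8,10.1,0,0,-0.035],
    [23.9,13.8,10.1,0,0,-0.035]
  ],
  "gripper": -1,
  "squeeze": 30
}}

```text
time: 2.53
ee_pos: [0.4258, 0.337, 0.1307]
eef_rot: [0.979, -0.204, 0.0, -0.0]
wrist_force: [1.0, 0.2, 0.2]
opening: 1.001
gripper_force: 0.0
```

>>> {"op": "jog_arm", "data": {
  "deltas": [
    [0,0,2.5,0,0,0],
    [0,0,5,0,0,0],
    [0,0,7,0,0,0],
    [0,0,9,0,0,0],
    [0,0,10.1,0,0,0],
    [0,0,10.1,0,0,0],
    [0,0,10.1,0,0,0]
  ]
}}

```text
time: 3.12
ee_pos: [0.425, 0.3383, 0.0296]
eef_rot: [0.979, -0.202, 0.0, -0.0]
wrist_force: [0.3, 0.6, 1.0]
opening: 1.002
gripper_force: 0.0
```

>>> {"op": "jog_arm", "data": {
  "deltas": [
    [0,0,0,0,0,0],
    [0,0,0,0,0,0],
    [0,0,0,0,0,0],
    [0,0,0,0,0,0],
    [0,0,0,0,0,0],
    [0,0,0,0,0,0],
    [0,0,0,0,0,0],
    [0,0,0,0,0,0]
  ],
  "gripper": 1,
  "squeeze": 30
}}

```text
time: 3.78
ee_pos: [0.4258, 0.3377, 0.0306]
eef_rot: [0.979, -0.203, 0.001, -0.001]
wrist_force: [-1.8, 1.8, 6.4]
opening: 0.603
gripper_force: 32.1
```

>>> {"op": "jog_arm", "data": {
  "deltas": [
    [0,0,-1,0,0,0],
    [0,0,-2.5,0,0,0],
    [0,0,-4,0,0,0],
    [0,0,-4,0,0.1,0],
    [0,0,-4,0,0.2,0],
    [0,0,-4,0,0.3,0],
    [0,0,-4,0,0.4,0],
    [0,0,-4,0,0.5,0],
    [0,0,-4,0,0.6,0],
    [0,0,-4,0,0.7,0],
    [0,0,-4,0,0.8,0],
    [0,0,-4,0,0.9,0],
    [0,0,-4,0,0.9,0],
    [0,0,-4,0,0.9,0]
  ]
}}

```text
time: 4.95
ee_pos: [0.4243, 0.3365, 0.0676]
eef_rot: [0.882, -0.181, 0.426, 0.09]
wrist_force: [0.5, 0.5, -1.3]
opening: 0.603
gripper_force: 31.8
```

```bash
cat > st.py <<'E'
from bench import *
import numpy as np
from scipy.spatial.transform import Rotation as Ro
o=sensors.get_obs();R=Ro.from_quat(o["eef_rot"]).as_matrix()
print(np.round(o["time"],2),np.round(o["ee_pos"],4),"x",np.round(R[:,0],3),"y",np.round(R[:,1],3),"z",np.round(R[:,2],3),np.round(o["joint_pos"],2),np.round(o["wrist_force"],1))
E
python3 st.py; python3 -c "
from h import *
s=capture('scene');u,v=proj(s,[.4257,.3366,.06])[0].astype(int)
cv2.imwrite('pics/tilt.png',cv2.resize(s['image'][max(v-60,0):v+60,u-60:u+60],None,fx=4,fy=4)[:,:,::-1])"
```

```text
4.95 [0.4243 0.3365 0.0676] x [ 0.572 -0.243  0.784] y [-0.396 -0.918  0.004] z [ 0.718 -0.313 -0.621] [ 1.14  0.51 -0.96  1.51 -0.9  -1.43] [ 0.5  0.5 -1.3]
```

View pics/tilt.png

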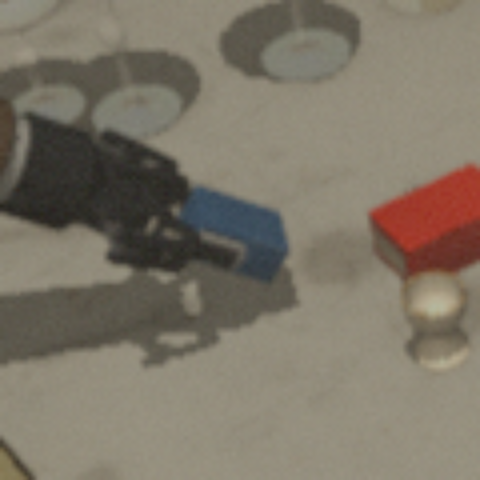

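The picture shows the box held and tilted about 52° over toward the robot, with clear bench below it. I lower it to the bench.

>>> {"op": "jog_arm", "data": {
  "deltas": [
    [-0.6,0,0.5,0,0,0],
    [-1.2,0,1,0,0,0],
    [-1.8,0,1.5,0,0,0],
    [-2.3,0,1.8,0,0,0],
    [-2.4,0,1.9,0,0,0],
    [-2.4,0,1.9,0,0,0],
    [-2.4,0,1.9,0,0,0]
  ]
}}

```text
time: 5.58
ee_pos: [0.4254, 0.3367, 0.0387]
eef_rot: [0.882, -0.183, 0.426, 0.089]
wrist_force: [0.4, 0.6, -2.0]
opening: 0.596
gripper_force: 31.8
```

```bash
python3 st.py
```

```text
5.58 [0.4254 0.3367 0.0387] x [ 0.57  -0.248  0.783] y [-0.399 -0.917  0.   ] z [ 0.718 -0.312 -0.622] [ 1.11  0.56 -0.97  1.59 -0.9  -1.52] [ 0.4  0.6 -2. ]
```

>>> {"op": "jog_arm", "data": {
  "deltas": [
    [-0.15,0,0.1,0,0,0],
    [-0.25,0,0.2,0,0,0],
    [-0.35,0,0.25,0,0,0],
    [-0.35,0,0.25,0,0,0]
  ]
}}

```text
time: 5.92
ee_pos: [0.425, 0.3369, 0.0343]
eef_rot: [0.882, -0.183, 0.426, 0.089]
wrist_force: [0.1, 0.4, -1.2]
opening: 0.604
gripper_force: 31.8
```

>>> {"op": "jog_arm", "data": {
  "deltas": [
    [-0.1,0,0.1,0,0,0],
    [-0.2,0,0.15,0,0,0],
    [-0.2,0,0.15,0,0,0]
  ]
}}

```text
time: 6.17
ee_pos: [0.4253, 0.337, 0.0327]
eef_rot: [0.881, -0.183, 0.427, 0.088]
wrist_force: [-1.4, 0.9, 3.2]
opening: 0.6
gripper_force: 32.4
```

>>> {"op": "jog_arm", "data": {
  "deltas": [
    [0,0,0,0,0,0],
    [0,0,0,0,0,0],
    [0,0,0,0,0,0],
    [0,0,0,0,0,0],
    [0,0,0,0,0,0],
    [0,0,0,0,0,0],
    [0,0,0,0,0,0],
    [0,0,0,0,0,0]
  ],
  "gripper": -1
}}

```text
time: 6.83
ee_pos: [0.425, 0.3369, 0.0319]
eef_rot: [0.882, -0.183, 0.426, 0.089]
wrist_force: [-0.0, -0.7, -0.0]
opening: 1.0
gripper_force: 0.0
```

```bash
python3 st.py; python3 -c "
from h import *
s=capture('scene');u,v=proj(s,[.4257,.3366,.06])[0].astype(int)
cv2.imwrite('pics/rel.png',cv2.resize(s['image'][max(v-60,0):v+60,u-60:u+60],None,fx=4,fy=4)[:,:,::-1])"
```

```text
6.83 [0.425  0.3369 0.0319] x [ 0.57  -0.248  0.783] y [-0.398 -0.917  0.   ] z [ 0.718 -0.312 -0.622] [ 1.1   0.58 -0.97  1.61 -0.9  -1.54] [-0.  -0.7 -0. ]
```

View pics/rel.png

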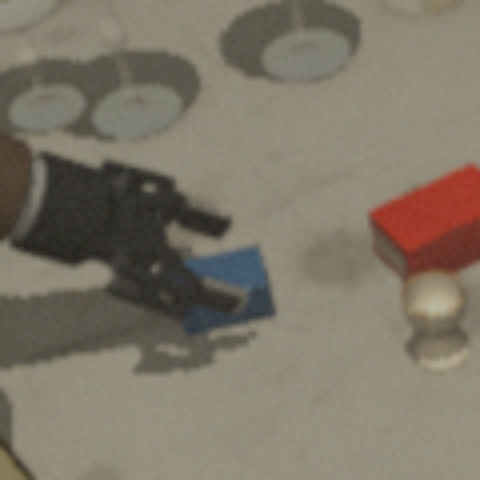

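The box now lies flat between the open fingers. I rise straight up, turn the tool upright, and locate the box again.

>>> {"op": "jog_arm", "data": {
  "deltas": [
    [1.5,0,-1.2,0,0,0],
    [3,0,-2.4,0,0,0],
    [5,0,-4,0,0,0],
    [7.8,0,-6.2,0,0,0],
    [9.4,0,-7.5,0,0,0],
    [9.4,0,-7.5,0,-0.1,0],
    [9.4,0,-7.5,0,-0.2,0],
    [9.4,0,-7.5,0,-0.3,0],
    [9.4,0,-7.5,0,-0.4,0],
    [9.4,0,-7.5,0,-0.5,0],
    [9.4,0,-7.5,0,-0.6,0],
    [9.4,0,-7.5,0,-0.7,0],
    [9.4,0,-7.5,0,-0.8,0],
    [9.4,0,-7.5,0,-0.9,0],
    [9.4,0,-7.5,0,-0.9,0],
    [9.4,0,-7.5,0,-0.9,0]
  ]
}}

```text
time: 8.22
ee_pos: [0.4258, 0.3366, 0.1522]
eef_rot: [0.979, -0.205, 0.001, 0.0]
wrist_force: [-0.3, 0.3, -1.2]
opening: 1.001
gripper_force: 0.0
```

```bash
python3 st.py; python3 - <<'E'
from h import *
s,t=capture("scene"),capture("top")
def m2(d,c,r=26):
    u,v=proj(d,[c])[0].astype(int); print(u,v)
    im=d["image"].astype(int); m=(im[...,2]>im[...,0]+8); w=np.zeros_like(m); w[v-r:v+r,u-r:u+r]=1
    return m&w
c=(.377,.357,.02)
M=[(s,m2(s,c)),(t,m2(t,c))]
for k in (M,M[:1],M[1:]): print(fitbox(k,.377,.357,(.072,.051,.035)))
out=[]
for d,m in M:
    u,v=proj(d,[c])[0].astype(int); a=cv2.resize(d["image"][v-35:v+35,u-35:u+35],None,fx=5,fy=5,interpolation=cv2.INTER_CUBIC)[:,:,::-1]
    out.append(a)
cv2.imwrite("pics/flat.png",np.hstack(out))
E
```

```text
8.22 [0.4258 0.3366 0.1522] x [ 0.916 -0.401  0.001] y [-0.401 -0.916 -0.   ] z [ 0.001 -0.    -1.   ] [ 0.97  0.32 -0.31  0.   -0.94  0.19] [-0.3  0.3 -1.2]
145 178
128 273
(array([ 0.40218224,  0.34868288, -0.33192661]), np.float64(446.0039215686275), [np.int64(386), np.int64(236)])
(array([0.40346591, 0.35108642, 2.75774584]), np.float64(128.09803921568627), [np.int64(386)])
(array([0.40263161, 0.34640017, 2.82174723]), np.float64(314.25882352941176), [np.int64(236)])
```

View pics/flat.png

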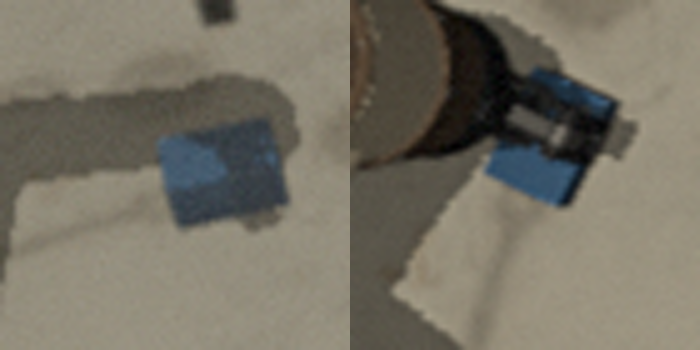

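The box lies flat on a broad side at about (0.403, 0.348), as predicted. I descend on it and grasp across the 51 mm.

>>> {"op": "jog_arm", "data": {
  "deltas": [
    [-2.4,0,3,0,0,0],
    [-2.4,0,6,0,0,0],
    [-2.4,0,9,0,0,0],
    [-2.4,0,11.5,0,0,0],
    [-2.4,0,13.5,0,0,0],
    [-2.4,0,14.7,0,0,0],
    [-2.4,0,14.7,0,0,0],
    [-2.4,0,14.7,0,0,0]
  ]
}}

```text
time: 8.98
ee_pos: [0.4015, 0.3461, 0.0046]
eef_rot: [0.979, -0.202, -0.0, 0.001]
wrist_force: [-0.7, 0.3, 0.4]
opening: 1.004
gripper_force: 0.0
```

>>> {"op": "jog_arm", "data": {
  "deltas": [
    [0,0,0,0,0,0],
    [0,0,0,0,0,0],
    [0,0,0,0,0,0],
    [0,0,0,0,0,0],
    [0,0,0,0,0,0],
    [0,0,0,0,0,0],
    [0,0,0,0,0,0],
    [0,0,0,0,0,0]
  ],
  "gripper": 1,
  "squeeze": 35
}}

```text
time: 9.65
ee_pos: [0.403, 0.3473, 0.0064]
eef_rot: [0.979, -0.203, 0.0, -0.001]
wrist_force: [-2.9, 0.9, 6.1]
opening: 0.595
gripper_force: 38.3
```

>>> {"op": "jog_arm", "data": {
  "deltas": [
    [0,0,-1,0,0,0],
    [0,0,-3,0,0,0],
    [0,0,-6,0,0,0],
    [0,0,-9,0,0,0],
    [0,0,-12,0,0,0],
    [0,0,-14,0,0,0],
    [0,0,-14,0,0,0],
    [0,0,-14,0,0,0]
  ]
}}

```text
time: 10.32
ee_pos: [0.4027, 0.3467, 0.1465]
eef_rot: [0.979, -0.204, 0.0, -0.001]
wrist_force: [0.1, 0.3, -1.7]
opening: 0.594
gripper_force: 37.5
```

```bash
python3 st.py; python3 -c "
from h import *
out=[]
for n in ('scene','top'):
    s=capture(n);u,v=proj(s,[.404,.347,.14])[0].astype(int); print(u,v)
    out.append(cv2.resize(s['image'][v-40:v+40,u-40:u+40],None,fx=5,fy=5)[:,:,::-1])
cv2.imwrite('pics/held.png',np.hstack(out))"
```

```text
10.32 [0.4027 0.3467 0.1465] x [ 0.917 -0.399  0.   ] y [-0.399 -0.917 -0.003] z [ 0.001  0.003 -1.   ] [ 1.02  0.31 -0.34 -0.   -0.92  0.14] [ 0.1  0.3 -1.7]
145 146
121 263
```

View pics/held.png

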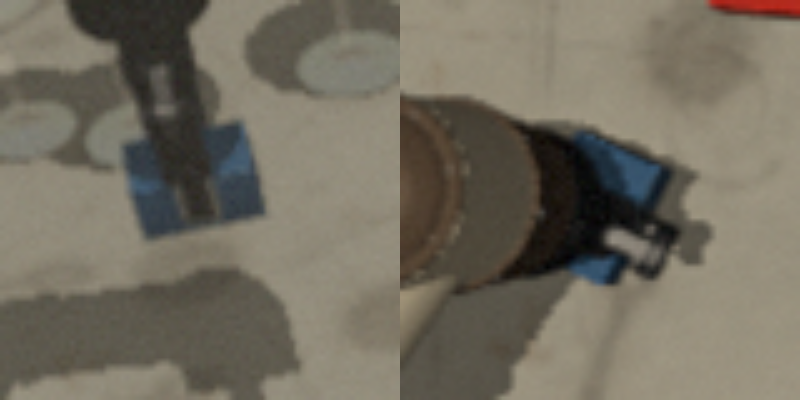

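Held firmly, with the box level and hanging about centrally. Now I carry it over the case, turning to match it.

>>> {"op": "jog_arm", "data": {
  "deltas": [
    [0.6,0.8,0,0,0,0],
    [1.7,2.4,0,0,0,-0.02],
    [3.2,4.5,0,0,0,-0.04],
    [5.0,7.0,0,0,0,-0.07],
    [6.8,9.6,0,0,0,-0.1],
    [8.6,12.1,0,0,0,-0.13],
    [10.4,14.7,0,0,0,-0.16],
    [12.2,17.2,0,0,0,-0.19],
    [14.0,19.7,0,0,0,-0.21],
    [15.8,22.3,0,0,0,-0.24],
    [17.6,24.8,0,0,0,-0.27],
    [19.4,27.3,0,0,0,-0.3],
    [21.2,29.9,0,0,0,-0.32],
    [23.0,32.4,0,0,0,-0.34],
    [24.8,34.9,0,0,0,-0.36],
    [26.4,37.2,0,0,0,-0.38],
    [27.6,38.9,0,0,0,-0.398],
    [28.4,40.0,0,0,0,-0.398],
    [28.7,40.5,0,0,0,-0.398],
    [28.7,40.5,0,0,0,-0.398]
  ]
}}

```text
time: 12.08
ee_pos: [0.5035, -0.1405, 0.1438]
eef_rot: [1.0, -0.007, -0.001, -0.0]
wrist_force: [-0.5, 0.6, -1.3]
opening: 0.593
gripper_force: 37.4
```

```bash
python3 st.py
```

```text
12.08 [ 0.5035 -0.1405  0.1438] x [ 1.    -0.014 -0.003] y [-0.014 -1.     0.   ] z [-0.003  0.    -1.   ] [ 0.04  0.3  -0.36 -0.   -0.91  1.52] [-0.5  0.6 -1.3]
```

>>> {"op": "jog_arm", "data": {
  "deltas": [
    [0,0,1.5,0,0,0],
    [0,0,3.5,0,0,0],
    [0,0,5.5,0,0,0],
    [0,0,7.5,0,0,0],
    [0,0,9,0,0,0],
    [0,0,10.2,0,0,0],
    [0,0,11.2,0,0,0],
    [0,0,12,0,0,0],
    [0,0,12.6,0,0,0],
    [0,0,13,0,0,0],
    [0,0,13.2,0,0,0],
    [0,0,13.2,0,0,0]
  ]
}}

```text
time: 13.08
ee_pos: [0.5045, -0.1392, 0.0131]
eef_rot: [1.0, -0.006, -0.0, 0.0]
wrist_force: [1.0, 0.6, -1.8]
opening: 0.595
gripper_force: 37.4
```

>>> {"op": "jog_arm", "data": {
  "deltas": [
    [0,0,0.1,0,0,0],
    [0,0,0.2,0,0,0],
    [0,0,0.2,0,0,0]
  ]
}}

```text
time: 13.33
ee_pos: [0.5049, -0.1393, 0.0115]
eef_rot: [1.0, -0.006, 0.001, 0.0]
wrist_force: [-0.2, -0.1, -1.0]
opening: 0.595
gripper_force: 37.4
```

>>> {"op": "jog_arm", "data": {
  "deltas": [
    [0,0,0,0,0,0],
    [0,0,0,0,0,0],
    [0,0,0,0,0,0],
    [0,0,0,0,0,0],
    [0,0,0,0,0,0]
  ],
  "gripper": -0.6
}}

```text
time: 13.75
ee_pos: [0.5046, -0.1392, 0.0113]
eef_rot: [1.0, -0.006, 0.0, 0.0]
wrist_force: [0.9, -0.4, 0.1]
opening: 0.799
gripper_force: 0.0
```

>>> {"op": "jog_arm", "data": {
  "deltas": [
    [0,0,-1,0,0,0],
    [0,0,-3,0,0,0],
    [0,0,-6,0,0,0],
    [0,0,-9,0,0,0],
    [-2,0,-12,0,0,0],
    [-5,0,-14,0,0,0],
    [-9,0,-16,0,0,0],
    [-12,0,-17,0,0,0],
    [-12,0,-17,0,0,0],
    [-12,0,-17,0,0,0]
  ]
}}

```text
time: 14.58
ee_pos: [0.3838, -0.1379, 0.183]
eef_rot: [1.0, -0.006, 0.002, -0.0]
wrist_force: [0.5, 0.1, -0.6]
opening: 0.799
gripper_force: 0.0
```

```bash
python3 st.py; python3 -c "
from h import *
s=capture('scene')
print(look_for('small_box','scene')[:2],look_for('lid_edge','scene')[:2])
cv2.imwrite('pics/incase.png',cv2.resize(s['image'][150:290,220:360],None,fx=4,fy=4)[:,:,::-1])"
```

```text
14.58 [ 0.3838 -0.1379  0.183 ] x [ 1.    -0.012  0.004] y [-0.012 -1.    -0.   ] z [ 0.004  0.    -1.   ] [ 0.06  0.05 -0.56  0.   -0.95  1.5 ] [ 0.5  0.1 -0.6]
[{'point': [0.5003, -0.152, 0.0428], 'conf': 0.86}] [{'point': [0.5991, -0.147, 0.1068], 'conf': 0.83}, {'point': [0.7407, -0.2574, 0.0507], 'conf': 0.72}]
```

View pics/incase.png

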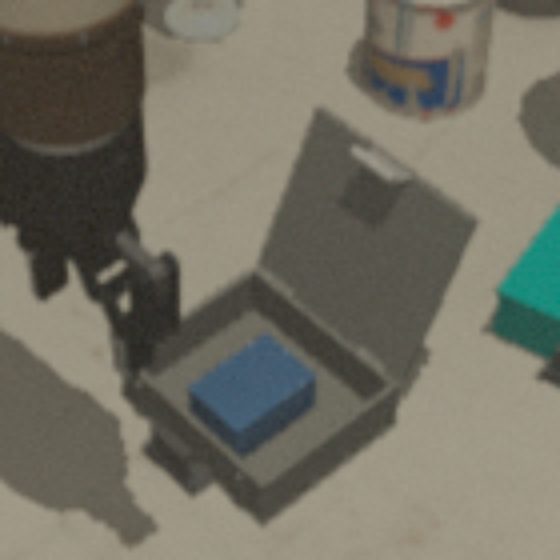

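The blue box lies flat in the case, clear of the walls, and the lid stands at about 2.0 rad. Before going behind the lid I check what stands there.

```bash
python3 -c "
from h import *
s,t=capture('scene'),capture('top')
print('glass base',onplane(s,(377,187),0),onplane(t,(293,115),0)); print('can top',onplane(s,(328,146),.1), 'lid edge corners z.16',onplane(s,(220+318/4,150+110/4),.16),onplane(s,(220+475/4,150+220/4),.16))
H=np.array([.5717,-.1394,.045])
from scipy.optimize import least_squares
def pts(a):
    return [H+[-np.cos(a)*.128,sgn*.071,np.sin(a)*.128] for sgn in(1,-1)]
U=np.array([[220+318/4,150+110/4],[220+477/4,150+220/4]])
q=least_squares(lambda a:(proj(s,pts(a[0]))-U).ravel(),[2.0]);print(q.x,q.fun)"
```

```text
glass base [ 0.89736168 -0.14695611  0.        ] [ 0.88836253 -0.13555902  0.        ]
can top [0.8363948  0.01525982 0.1       ] lid edge corners z.16 [ 0.62628108 -0.07291278  0.16      ] [ 0.6277506  -0.21082667  0.16      ]
[2.04459618] [-0.16417713 -1.20912398 -0.03016247 -0.25147414]
```

>>> {"op": "jog_arm", "data": {
  "deltas": [
    [0,0,-2,0,0,0],
    [0,0,-5,0,0,0],
    [2,0,-7.5,0,0,0],
    [5,0,-8,0,0,0],
    [8,0,-8,0,0,0],
    [11,0,-8,0,0,0],
    [14,0,-8,0,0,0],
    [17,0,-8,0,0,0],
    [20,0,-8,0,0,0],
    [23,0,-8,0,0,0],
    [26,0,-8,0,0,0],
    [28.5,0,-8,0,0,0],
    [30,0,-8,0,0,0],
    [30,0,-8,0,0,0],
    [30,0,-8,0,0,0]
  ],
  "gripper": 1,
  "squeeze": 30
}}

```text
time: 16.08
ee_pos: [0.685, -0.1412, 0.2583]
eef_rot: [1.0, -0.006, -0.002, -0.0]
wrist_force: [-0.6, -0.3, 0.3]
opening: 0.001
gripper_force: 0.0
```

```bash
python3 st.py
```

```text
16.08 [ 0.685  -0.1412  0.2583] x [ 1.    -0.012 -0.004] y [-0.012 -1.    -0.   ] z [-0.004  0.    -1.   ] [ 0.03  0.5   0.26 -0.   -1.34  1.53] [-0.6 -0.3  0.3]
```

>>> {"op": "jog_arm", "data": {
  "deltas": [
    [0,0,3,0,0,0],
    [0,0,6,0,0,0],
    [0,0,9,0,0,0],
    [0,0,11.5,0,0,0],
    [0,0,12.8,0,0,0],
    [0,0,12.8,0,0,0],
    [-1.5,0,12.8,0,0,0],
    [-3,0,12.7,0,0,0],
    [-4,0,12.5,0,0,0],
    [-5,0,12.2,0,0,0],
    [-6,0,11.8,0,0,0],
    [-7,0,11.2,0,0,0],
    [-8,0,10.7,0,0,0],
    [-9,0,10.4,0,0,0],
    [-9.4,0,10.2,0,0,0],
    [-9.4,0,10.2,0,0,0]
  ]
}}

```text
time: 17.42
ee_pos: [0.5894, -0.1403, 0.16]
eef_rot: [1.0, -0.006, -0.0, -0.0]
wrist_force: [0.8, -0.3, 0.3]
opening: 0.004
gripper_force: 0.0
```

```bash
python3 st.py
```

```text
17.42 [ 0.5894 -0.1403  0.16  ] x [ 1.    -0.012 -0.   ] y [-0.012 -1.    -0.   ] z [-0.  0. -1.] [ 0.03  0.41 -0.14 -0.   -1.02  1.53] [ 0.8 -0.3  0.3]
```

>>> {"op": "jog_arm", "data": {
  "deltas": [
    [-1.4,0,0.1,0,0,0],
    [-2.8,0,0.3,0,0,0],
    [-4.1,0,0.5,0,0,0],
    [-5.2,0,0.9,0,0,0],
    [-6.2,0,1.4,0,0,0],
    [-7.2,0,1.9,0,0,0],
    [-8.1,0,2.6,0,0,0],
    [-8.9,0,3.4,0,0,0],
    [-9.6,0,4.2,0,0,0],
    [-10.2,0,5.1,0,0,0],
    [-10.8,0,6.1,0,0,0],
    [-11.3,0,7,0,0,0],
    [-11.6,0,7.9,0,0,0],
    [-11.8,0,8.6,0,0,0],
    [-11.8,0,8.6,0,0,0]
  ]
}}

```text
time: 18.67
ee_pos: [0.4711, -0.1388, 0.0717]
eef_rot: [1.0, -0.006, -0.002, -0.0]
wrist_force: [-1.1, -0.1, -0.4]
opening: 0.001
gripper_force: 0.0
```

```bash
python3 st.py;  python3 -c "
from h import *
s=capture('scene')
cv2.imwrite('pics/lid1.png',cv2.resize(s['image'][150:290,220:360],None,fx=4,fy=4)[:,:,::-1])"
```

```text
18.67 [ 0.4711 -0.1388  0.0717] x [ 1.    -0.012 -0.004] y [-0.012 -1.    -0.   ] z [-0.004  0.    -1.   ] [ 0.04  0.35 -0.52 -0.   -0.71  1.51] [-1.1 -0.1 -0.4]
```

View pics/lid1.png

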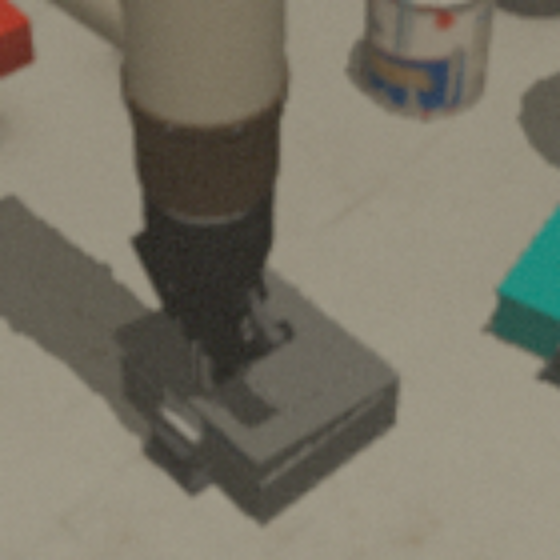

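The lid is nearly shut with the fingertip on it. I move to the free edge and press down slowly.

>>> {"op": "jog_arm", "data": {
  "deltas": [
    [0,0,-0.8,0,0,0],
    [-0.9,0,-1,0,0,0],
    [-1.8,0,-1,0,0,0],
    [-1.8,0,-0.2,0,0,0],
    [-1.8,0,0.3,0,0,0],
    [-1.8,0,0.6,0,0,0],
    [-1.8,0,0.8,0,0,0],
    [-1.8,0,1.0,0,0,0],
    [-1.8,0,1.0,0,0,0]
  ]
}}

```text
time: 19.47
ee_pos: [0.4542, -0.1387, 0.0634]
eef_rot: [1.0, -0.006, -0.001, 0.0]
wrist_force: [-2.9, 0.5, 7.8]
opening: -0.004
gripper_force: 3.5
```

>>> {"op": "jog_arm", "data": {
  "deltas": [
    [0,0,0.15,0,0,0],
    [0,0,0.3,0,0,0],
    [0,0,0.45,0,0,0],
    [0,0,0.6,0,0,0],
    [0,0,0.75,0,0,0],
    [0,0,0.9,0,0,0],
    [0,0,0.9,0,0,0]
  ]
}}

```text
time: 20.05
ee_pos: [0.4548, -0.1386, 0.0537]
eef_rot: [1.0, -0.006, 0.0, -0.0]
wrist_force: [0.6, 0.0, -0.7]
opening: 0.0
gripper_force: 0.0
```

>>> {"op": "jog_arm", "data": {
  "deltas": [
    [0,0,0.1,0,0,0],
    [0,0,0.2,0,0,0],
    [0,0,0.3,0,0,0],
    [0,0,0.3,0,0,0]
  ]
}}

```text
time: 20.38
ee_pos: [0.455, -0.1387, 0.0527]
eef_rot: [1.0, -0.005, 0.0, 0.0]
wrist_force: [-4.4, 2.3, 12.6]
opening: 0.002
gripper_force: 6.5
```

The lid sits on the rim at 0.053. I back off and check.

>>> {"op": "jog_arm", "data": {
  "deltas": [
    [0,0,-2,0,0,0],
    [0,0,-5,0,0,0],
    [0,0,-9,0,0,0],
    [0,4,-13,0,0,0],
    [0,7,-16,0,0,0],
    [-3,7,-18,0,0,0],
    [-6,7,-18,0,0,0],
    [-8,7,-18,0,0,0],
    [-8,7,-18,0,0,0],
    [-8,7,-18,0,0,0]
  ]
}}

```text
time: 21.22
ee_pos: [0.3731, -0.2078, 0.2316]
eef_rot: [1.0, -0.006, 0.001, 0.0]
wrist_force: [-0.6, 0.2, 0.3]
opening: -0.002
gripper_force: 0.0
```

```bash
python3 st.py;  python3 -c "
from h import *
t=capture('top');s=capture('scene')
H=np.array([.5717,-.1394,.053])
for a in (0,.09): print(a,np.round(proj(s,[H+[-np.cos(a)*.128+np.sin(a)*0,y,np.sin(a)*.128] for y in(.071,-.071)])-[220,150],1)*4)
cv2.imwrite('pics/end.png',cv2.resize(s['image'][150:290,220:360],None,fx=4,fy=4,interpolation=cv2.INTER_CUBIC)[:,:,::-1])
for q in ('large_box','egg_cup','tape','mill','catch'): print(q,[np.round(r['point'],3).tolist() for r in look_for(q,'scene')[:1]])"
```

```text
21.22 [ 0.3731 -0.2078  0.2316] x [ 1.    -0.012  0.002] y [-0.012 -1.     0.   ] z [ 0.002 -0.    -1.   ] [-0.12  0.04 -0.44 -0.   -1.09  1.68] [-0.6  0.2  0.3]
0 [[110.  354.4]
 [256.4 486. ]]
0.09 [[109.6 342.8]
 [256.8 474.8]]
large_box [[0.566, 0.267, 0.052]]
egg_cup [[0.496, 0.189, 0.045]]
tape [[0.419, -0.47, 0.021]]
mill [[0.535, -0.407, 0.056]]
catch [[0.432, -0.14, 0.036]]
```

View pics/end.png

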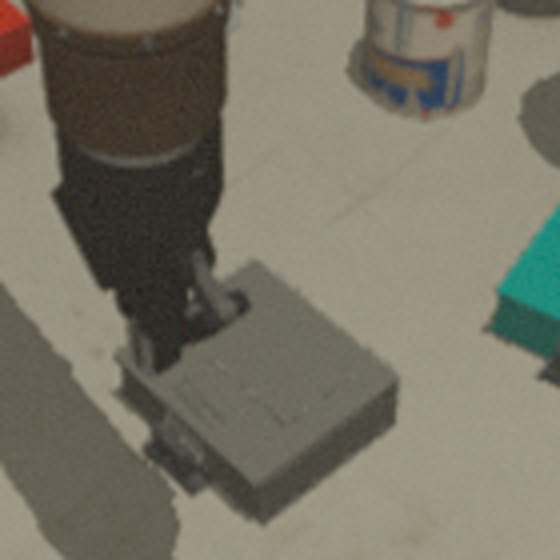

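The lid lies closed with no gap. Its front corner is at about (258,485), and the shut prediction is (256,486). The bystanders have not moved, so I hand in.

```bash
python3 -c "
from bench import *
print(finish_job())"
```

```text
the job is handed in; nothing more can be done
None
```

The job is handed in at about 21 s: the box was laid flat on the bench and released, then packed flat in the case with the lid clicked shut and the listed bystanders where they were, but I viewed 12 pictures, over the limit of 10.

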